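# Turn the parked iron's station down to zero

### The arm

A 7-joint arm with a two-finger parallel gripper is mounted at the origin on the work surface. World frame = base frame: x ahead of the robot, y to its left, z up, the work surface at z = 0. Lengths are in m, angles in rad, forces in N, time in s.
With the tool pointing down it reaches from about 0.4 to 0.925 m from the base axis. Payload 4.1 kg.
Tool frame: the origin (TCP) lies on the front face of the gripper's body, between the roots of the fingers; the fingertips stand ahead of it and the grasp point (between the pads) lies 54 mm ahead of it (arm.tips_ahead is the z of the fingertips in the tool frame, in m); z points along the fingers, y is the line along which they close (so a half turn about z gives the same grasp; the last joint's range is limited). The gripper opens to 85 mm and grips with 20 to 120 N. Pads are 22 mm wide; open, the fingers measure 114 mm over their backs; the gripper's body (76 mm by 85 mm) begins 54 mm behind the grasp point. The pads swing forward as they close: fully open they stand 13 mm farther back than shut.
Start: joints at [1.203, 0.398, 0.045, 1.537, -0.019, 1.207, -0.051], TCP at [0.173, -0.627, 0.304] pointing down, gripper open.
Joint ranges: [-2.82, 2.82], [-0.49, 2.23], [-1.37, 1.46], [0, 2.46], [-1.36, 4.5], [0.23, 2], [-2.94, 2.94]. Speed limits (rad/s): [2.57, 2.57, 3.14, 3.14, 3.14, 3.14, 3.14].

### API

Orientations are given as [roll, pitch, yaw] about the fixed x, y, z axes, in that order (R = Rz(yaw) Ry(pitch) Rx(roll)).
In Python, from bench import arm, get_image, order, recognise, cut_out, tip_of gives the robot as it stands.
- The arm moves only by the tool send_rows, never from a script. Its argument "steps" is a list that holds one entry, the list of rows, each a list of 6 numbers: the shift along the world's x, y, z in mm, then the turn, a rotation vector about the world's x, y, z in rad. A call has 1 to 5 rows; each row is the pose to reach, as a shift and turn from the pose commanded when the call began; what a row does not reach only later rows make up. A row lasts 1/8 s, in which the tool goes at most 62.5 mm and 10.7 degrees, less where a joint would pass 70% of its speed; a pose out of reach is approached as far as the arm can. A call with a gripper value outside its range is refused whole. "hand" is the closure, from 0 (fully open) to 1 (shut), set as the call begins (left out, the last holds). The fingers move at their own pace and stop on an object; "newtons" is the grip in N (left out, the last holds). Time passes only in rows, so rows that repeat a pose let the fingers close. It gives the time, the measured TCP pose, the force, the opening and the grip force at its end, in the units of the state.
- arm.sense(): the state, without advancing time (a new reading comes with each control period).
- get_image(name): name is "side" or "top"; returns a dict with "image" (480x640x3 uint8, red, green, blue), "camera_matrix" (3x3 intrinsics, pixels), "D" ([k1, k2, p1, p2, k3] as OpenCV has them; the pictures are not rectified), "R" (3x3) and "t" (3): a world point X has camera coordinates R X + t. Camera axes: x right, y down, z forward; pixel columns grow to the right and rows downward; lengths in m; the calibration is good to about 2 mm. A picture is of the moment at which its call begins. There is no depth.
- order.close_job(): hands the job in; it is judged then, once.
Trained networks look in a picture, given as the dict that the camera call returned (one of the last four; its "shot" number tells which), for a name from the list of things; names that differ only in an ending like _2 or _b are one class to them, and where a whole thing is asked for, a point or a joint stands for the part that bears it (a point fixed in the world has none). Each returns a list of dicts, best first, with "conf" (0 to 1); they miss things now and then, are a little off and sometimes report something else, mostly with a low value. They report only what shows in the picture. A call takes as long as a camera call.
- recognise(picture, label): "at" ([x, y, z] in m, in world coordinates, good to about 4 mm: the middle of the surface that is visible of it).
- cut_out(picture, label): "pixels" (480x640 bool, what is visible of it).
- tip_of(picture, label): "at" ([x, y, z] in m, in world coordinates, good to about 4 mm: a listed point, or the origin of a listed thing).
The state is a dict: "time_s": time; "qpos": joint angles; "qd": joint speeds; "effort": joint torques, N m; "tool_pos": TCP position; "tcp_rot": TCP orientation; "ft_force": force on the tool from outside, world axes, zero at the start; "moment": the same for the moment, N m; "finger_gap": finger opening in m; "finger_force": force on a finger pad.
Only numpy, scipy, OpenCV 4.12 (cv2) and the standard library are available. Lean on these libraries where they do the work, as an engineer would, in place of code of your own. Each camera call takes 0.05 s, during which the arm holds its last target. There are 200 camera calls.

### The job

Of the two soldering stations, one has its iron parked in the cradle on its rear deck; the other cradle is empty because its iron is out in use. Turn the heat knob of the station with the parked iron until its pointer reads zero, that is until the white pointer line points at the wide, long zero mark of the scale. Leave the other station's knob as it is set and the parked iron lying in its cradle.

Things in the scene. Friction and masses are not known exactly. Their poses are not given: they have to be found in the camera images.
- parked_knob (a joint): Angle of the heat knob on the station with the parked iron (rad): 0 = pointer on the zero mark (dark, 6 x 16 mm, widest of the scale, at the station's front edge, towards the robot); grows clockwise from above, so turn anticlockwise to zero. Starts at 0.6 to 1.3. No stop or click at zero: it runs on to -0.6. Light friction (0.04 N m); stays where left.
- parked_knob_grip (a point): Grip point on that knob's fixed vertical axis, 87 mm above the table. Axes turn with the knob: x along the bar, pointer end at -x, z up. Black round skirt 52 mm across, 8 mm high, with an upright bar 50 mm long, 16 mm wide: top 8 mm above this point, sides free down to the skirt's top 24 mm below it. A white line on top runs from the middle to the pointer end.
- empty_knob_pointer (a point): Top of the pointer end of the other, equal station's knob (empty cradle), 25 mm from its axis, 95 mm up; leave it. Stations: grey, fixed, yaw up to 0.3; front block 100 x 140 mm, 55 mm high, white top plate, knob 48 mm from the front edge, centred; rear deck 95 mm deep, 28 mm high, two steel forks up to 78 mm. Left or right varies.
- iron: Parked soldering iron, loose, about 120 g, lying level in the forks of its station, 99 mm behind the knob's axis and 62 mm up, across the station's width. Black handle 26 mm thick, 110 mm long (to its -y), 34 mm collar, 10 mm steel barrel 85 mm long with a copper tip (to +y). Origin on its axis where handle and collar meet.

How it is judged:
At the end, for the whole second after the job is handed in: The knob of the station with the parked iron is at rest with its pointer within 0.18 rad (about 10 degrees) of the zero mark, the iron lies within 20 mm of where it was parked, and the pointer end of the other station's knob is within 5 mm of where it was (value of joint parked_knob between -0.18 and 0.18 rad and velocity of joint parked_knob between -0.05 and 0.05 rad/s and distance of iron from where it was at the start of the episode below 0.02 m and distance of empty_knob_pointer from where it was at the start of the episode below 0.005 m); the robot touches nothing.
It fails at once if the other station's knob is turned (its pointer end moves more than 5 mm) (distance of empty_knob_pointer from where it was at the start of the episode above 0.005 m).
It fails at once if the parked iron is moved by more than 20 mm (distance of iron from where it was at the start of the episode above 0.02 m).
It also fails if it takes over 32 s, if anything falls off the work surface, if the arm or the gripper's body presses on something with over 40 N, if the wrist force passes 120 N, or if a joint passes its speed limit or range.

## Working session

There is one attempt and no reset: what is moved stays moved. The work goes in short steps, Python scripts to look and compute and a tool call to move; the robot and the scene stay as the last step left them, time stands still between calls to the robot, and variables do not carry over. Pictures are saved under pics/ and viewed, at most 10 in all, crops included, and the job is handed in when it is done.

Besides the shell and the picture viewer there is one more tool, called after "Emit:" by a JSON object that holds its "method" and its "body". send_rows: Moves the arm, as the interface text tells. Its arguments: {"type":"object","properties":{"steps":{"type":"array","items":{"type":"array","items":{"type":"array","items":{"type":"number"}}}},"hand":{"type":"number"},"newtons":{"type":"number"}},"required":["steps"]}

```bash
mkdir -p pics; python3 - <<'E'
from bench import *
import cv2
s=arm.sense();print({k:s[k] for k in('time_s','tool_pos','tcp_rot','finger_gap')},arm.tips_ahead)
for n in('top','side'):
    p=get_image(n);cv2.imwrite(f'pics/{n}0.png',p['image'][:,:,::-1])
    for f,l in((tip_of,'parked_knob_grip'),(tip_of,'empty_knob_pointer'),(tip_of,'iron'),(recognise,'iron'),(recognise,'parked_knob')):
        for d in f(p,l)[:3]:print(n,f.__name__,l,d['at'],d['conf'])
E
```

```text
{'time_s': 0.0, 'tool_pos': array([ 0.17251982, -0.62619387,  0.30287359]), 'tcp_rot': array([-3.13970197e+00,  1.06176247e-04,  2.68876592e-01]), 'finger_gap': 0.08528048062522076} 0.0726
top call parked_knob_grip [0.544, -0.1407, 0.0879] 0.77
top call empty_knob_pointer [0.5307, 0.2678, 0.0967] 0.94
top call iron [0.6419, -0.1622, 0.0616] 0.63
top call iron [0.6382, -0.1914, 0.0711] 0.67
side call parked_knob_grip [0.5483, -0.1433, 0.0841] 0.58
side call empty_knob_pointer [0.5331, 0.2636, 0.0919] 0.67
side call iron [0.6388, -0.1612, 0.0596] 0.7
side call iron [0.6296, -0.2104, 0.0674] 0.84
side call parked_knob [0.5365, -0.1532, 0.0778] 0.96
```

```bash
ls pics
```

```text
side0.png
top0.png
```

View pics/top0.png

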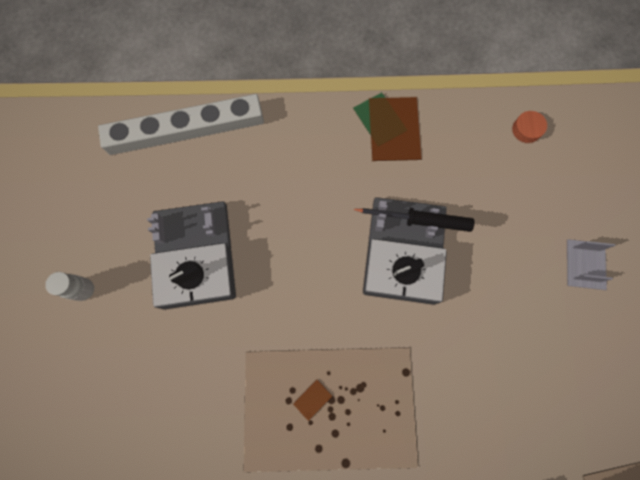

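View pics/side0.png

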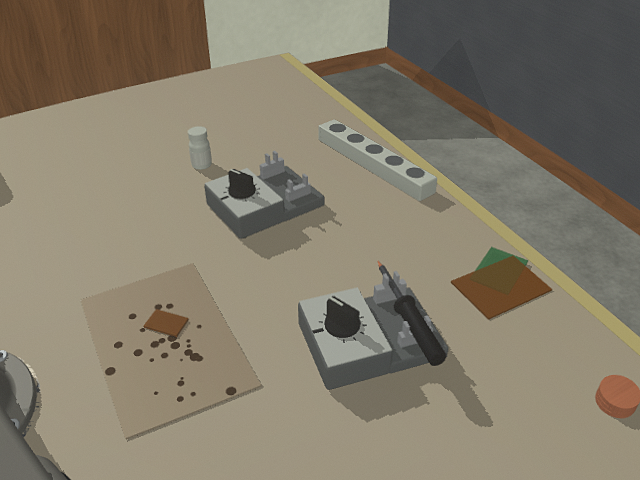

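The top picture shows the parked iron on the right station (iron at about (440,218)). Its knob is at (407,270) with the pointer towards the left, and the zero mark is at (404,292). The left station's cradle is empty. The side view agrees.

I'll rectify the area around the knob at the plate height and at the knob-top height.

```bash
cat > h.py <<'E'
import numpy as np,cv2
def ortho(p,c,z,half=.08,res=.0004):
    # picture of plane z: up=+x, left=+y, centred on c
    n=int(2*half/res);v,u=np.mgrid[:n,:n]
    X=np.stack([c[0]+half-v*res,c[1]+half-u*res,np.full(u.shape,z)],-1).reshape(-1,3)
    q=cv2.projectPoints(X,cv2.Rodrigues(np.array(p['R']))[0],np.array(p['t'],float),np.array(p['camera_matrix']),np.array(p['D']))[0].reshape(n,n,2).astype('f4')
    return cv2.remap(p['image'],q[...,0],q[...,1],cv2.INTER_CUBIC)
E
python3 - <<'E'
from bench import *
from h import *
p=get_image('top');c=(.544,-.141)
a=ortho(p,c,.0555);b=ortho(p,c,.095)
for im in(a,b):
    cv2.drawMarker(im,(200,200),(255,0,0),0,8)
cv2.imwrite('pics/o1.png',np.hstack([a,b])[:,:,::-1])
E
```

```text
(no output)
```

View pics/o1.png

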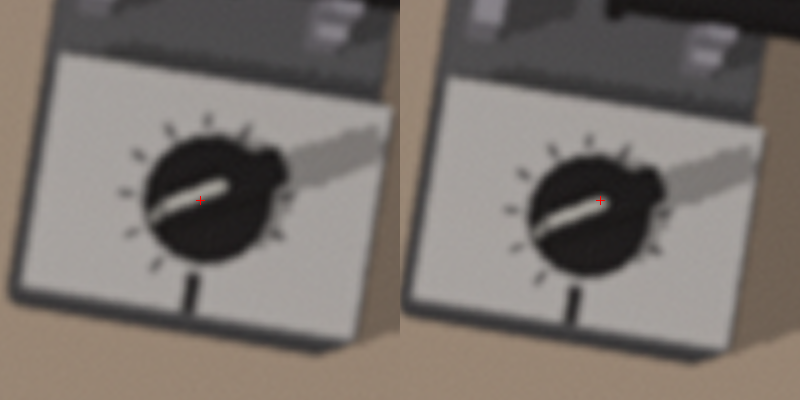

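The white line puts the pointer at about 0.99 rad, and the station yaw is about -0.15. The axis is at about (0.544, -0.141). To grip the bar, the tool yaw goes to about 1.99, which is a turn of +1.72. After that I turn the knob by about +0.99. I'll travel high first.

Emit:
{"method": "send_rows", "body": {"steps": [[[37,49,0,0,0,0.172],[74,97,0,0,0,0.345],[111,146,0,0,0,0.517],[149,194,0,0,0,0.69],[186,243,0,0,0,0.862]]], "hand": 0.5, "newtons": 30}}

```text
time_s: 1.27
tool_pos: [0.3598, -0.3821, 0.3044]
tcp_rot: [3.14, 0.001, 1.136]
ft_force: [0.7, -0.2, -0.2]
finger_gap: 0.0425
finger_force: 0.0
```

Emit:
{"method": "send_rows", "body": {"steps": [[[37,49,0,0,0,0.172],[74,97,-10,0,0,0.345],[111,146,-20,0,0,0.517],[149,194,-40,0,0,0.69],[186,242,-60,0,0,0.862]]]}}

```text
time_s: 1.9
tool_pos: [0.544, -0.1429, 0.245]
tcp_rot: [3.141, 0.001, 1.998]
ft_force: [-1.0, -0.6, -0.1]
finger_gap: 0.043
finger_force: 0.0
```

```bash
python3 - <<'E'
from bench import *
s=arm.sense();print({k:s[k] for k in('time_s','qpos','tool_pos','tcp_rot','finger_gap')},arm.tips_ahead)
for n in('top','side'):
    p=get_image(n)
    if n=='side':import cv2;cv2.imwrite('pics/s1.png',p['image'][:,:,::-1])
    for d in tip_of(p,'parked_knob_grip')[:2]:print(n,d['at'],d['conf'])
E
```

```text
{'time_s': 1.9, 'qpos': array([ 0.6049574 ,  0.3296384 , -0.52018537,  1.80750413,  0.1871225 ,
        1.05148901,  0.4420105 ]), 'tool_pos': array([ 0.54396946, -0.14286592,  0.24496544]), 'tcp_rot': array([3.14051796e+00, 1.36100127e-03, 1.99792890e+00]), 'finger_gap': 0.042981905364765566} 0.0726
top [0.5412, -0.1415, 0.0885] 0.88
side [0.5458, -0.1431, 0.088] 0.83
```

Emit:
{"method": "send_rows", "body": {"steps": [[[0,1,-40,0,0,0],[0,1,-70,0,0,0],[0,1,-85,0,0,0],[0,1,-97,0,0,0],[0,1,-97,0,0,0]]]}}

```text
time_s: 2.72
tool_pos: [0.5426, -0.1436, 0.1479]
tcp_rot: [-3.141, 0.0, 1.992]
ft_force: [0.9, -0.1, -0.6]
finger_gap: 0.0431
finger_force: 0.0
```

```bash
python3 - <<'E'
from bench import *
import cv2
p=get_image('side');cv2.imwrite('pics/s2.png',cv2.resize(p['image'][230:430,240:500,::-1],None,fx=3,fy=3))
E
```

```text
(no output)
```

View pics/s2.png

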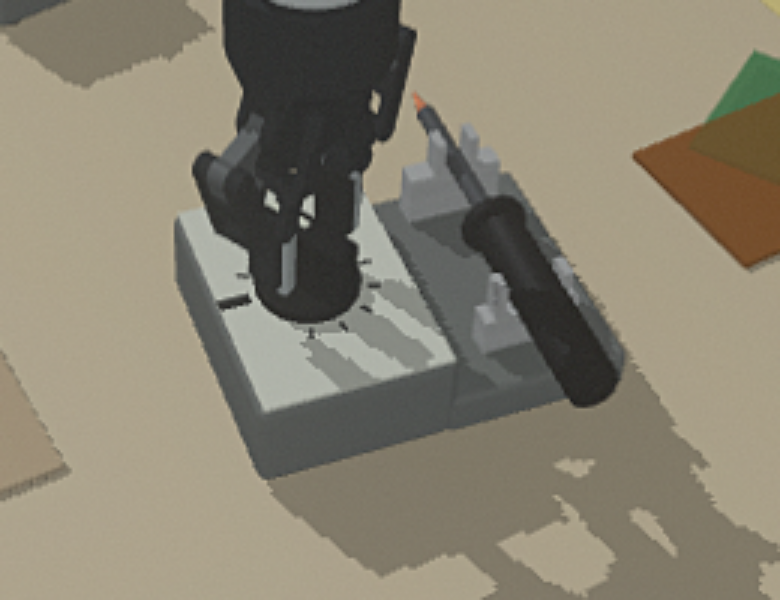

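The fingers straddle the bar, at about (290,250) and (350,230) in the crop, and they are clear of the iron. I'll close the gripper now.

Emit:
{"method": "send_rows", "body": {"steps": [[[1,1,0,0,0,0],[1,1,0,0,0,0],[1,1,0,0,0,0],[1,1,0,0,0,0],[1,1,0,0,0,0]]], "hand": 1, "newtons": 30}}

```text
time_s: 3.4
tool_pos: [0.5437, -0.1427, 0.149]
tcp_rot: [-3.141, 0.001, 1.993]
ft_force: [-2.5, -0.4, 5.5]
finger_gap: 0.0152
finger_force: 33.1
```

Emit:
{"method": "send_rows", "body": {"steps": [[[0,0,0,0,0,0.1],[0,0,0,0,0,0.2],[0,0,0,0,0,0.3],[0,0,0,0,0,0.4],[0,0,0,0,0,0.5]]]}}

```text
time_s: 4.03
tool_pos: [0.5434, -0.143, 0.149]
tcp_rot: [-3.139, 0.0, 2.495]
ft_force: [-3.3, -2.4, 6.7]
finger_gap: 0.0154
finger_force: 33.3
```

Emit:
{"method": "send_rows", "body": {"steps": [[[0,0,0,0,0,0.1],[0,0,0,0,0,0.2],[0,0,0,0,0,0.3],[0,0,0,0,0,0.4],[0,0,0,0,0,0.495]]]}}

```text
time_s: 4.65
tool_pos: [0.5433, -0.1434, 0.149]
tcp_rot: [-3.139, -0.001, 2.99]
ft_force: [-3.5, -2.2, 6.1]
finger_gap: 0.015
finger_force: 33.4
```

Emit:
{"method": "send_rows", "body": {"steps": [[[0,0,0,0,0,0],[0,0,0,0,0,0],[0,0,0,0,0,0]]]}}

```text
time_s: 5.03
tool_pos: [0.5433, -0.1434, 0.149]
tcp_rot: [-3.139, -0.001, 2.987]
ft_force: [-4.6, -1.7, 6.9]
finger_gap: 0.0154
finger_force: 33.4
```

Now I'll open to half, rise, and back off towards the robot's right so the knob can be seen.

Emit:
{"method": "send_rows", "body": {"steps": [[[0,0,0,0,0,0],[0,0,0,0,0,0],[0,0,0,0,0,0],[0,0,0,0,0,0]]], "hand": 0.5}}

```text
time_s: 5.52
tool_pos: [0.5439, -0.1419, 0.1479]
tcp_rot: [3.141, 0.0, 2.988]
ft_force: [0.8, 0.2, 0.6]
finger_gap: 0.0429
finger_force: 0.0
```

Emit:
{"method": "send_rows", "body": {"steps": [[[0,0,30,0,0,0],[0,0,70,0,0,0],[0,0,120,0,0,0],[0,-50,160,0,0,0],[0,-100,170,0,0,0]]]}}

```text
time_s: 6.15
tool_pos: [0.5453, -0.2425, 0.3216]
tcp_rot: [-3.14, 0.006, 2.99]
ft_force: [-0.2, -0.4, -0.3]
finger_gap: 0.0426
finger_force: 0.0
```

Emit:
{"method": "send_rows", "body": {"steps": [[[0,-50,0,0,0,0],[-20,-100,0,0,0,0],[-40,-150,0,0,0,0],[-60,-180,0,0,0,0],[-60,-180,0,0,0,0]]]}}

```text
time_s: 6.78
tool_pos: [0.4809, -0.4261, 0.3171]
tcp_rot: [-3.141, -0.002, 2.981]
ft_force: [0.7, 0.5, -1.1]
finger_gap: 0.0426
finger_force: 0.0
```

```bash
python3 - <<'E'
from bench import *
from h import *
p=get_image('top');c=(.544,-.142)
cv2.imwrite('pics/o2.png',np.hstack([ortho(p,c,.0555),ortho(p,c,.095)])[:,:,::-1])
for l in('iron','empty_knob_pointer','parked_knob_grip'):print(l,[d['at'] for d in tip_of(p,l)[:1]])
E
```

```text
iron [[0.6467, -0.1598, 0.0599]]
empty_knob_pointer [[0.5317, 0.2642, 0.0939]]
parked_knob_grip [[0.5435, -0.1414, 0.0884]]
```

View pics/o2.png

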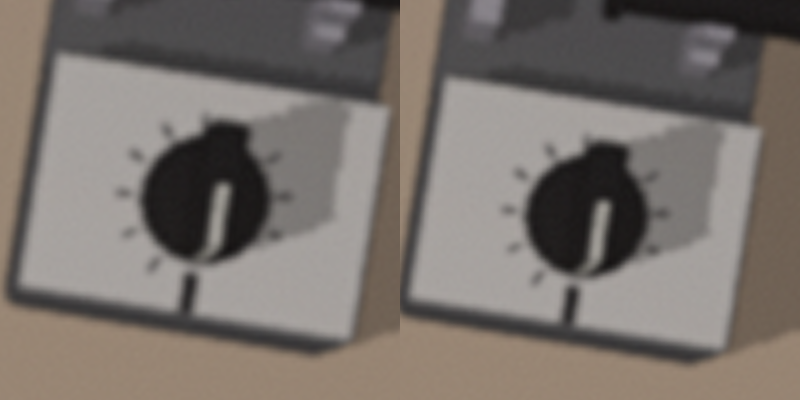

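The white line runs from (603,203) to about (594,262), a slope of about 0.15. That is parallel to the zero mark and the station edge. The iron and the other knob have not moved, so I'll hand in.

```bash
python3 -c "
from bench import *
print(order.close_job())"
```

```text
the job is handed in; nothing more can be done
None
```

I turned the parked-iron station's knob to zero, and the final picture shows its pointer in line with the zero mark. The iron and the other knob show no movement beyond measurement error, and the job is handed in; no verdict was returned.

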